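# Set an iris airflow damper to its red mark and clamp it

### The job

Push the yellow lever of the iris damper round its scale until its pointer stands in line with the middle of the red tab, then push the blue clamp lever all the way round to its stop. Only push, gently, with the fingertips or the outside of the fingers: do not pinch either lever, and leave the other things on the bench where they are.

Things in the scene. Friction and masses are not known exactly. Their poses are not given: they have to be found in the camera images.
- damper: iris damper: round aluminium housing bolted to the bench, origin on its axis at bench height; scale disc 248 mm across, top 38 mm above the bench, its ticks on the side of its own -x, roughly toward the robot. A dark knurled ring 152 mm across, top 57 mm up, turns on it about the vertical axis. Beware: cartons overhang the bench, solid from 0.55 m up beyond x = 0.6 m: keep the wrist low
- ring (a joint): angle of the ring (rad): 0 when its lever points along the damper's own -x, growing counter-clockwise seen from above (the lever then moves from the robot's left, past the robot's side, to the right); range -1.2 to 1.2; it starts between -1.1 and -0.8, always clockwise of the red tab. A stiff ring: it takes about 2 to 3 N at the paddle and stays where it is left
- lever_paddle (a point): centre of the upright yellow paddle on the ring's lever, 97 mm from the axis, 75 mm above the bench. The paddle spans 53 to 93 mm above the bench, is 14 mm thick along the arc (own y; push on the +y face, the clockwise one) and 24 mm wide along the radius (own x, which points to the axis). Its arm is a flat bar 16 mm wide, 46 to 54 mm above the bench; a thin yellow pointer goes on outward from it over the scale to 122 mm from the axis
- red_mark (a point): middle of the top of the red tab clipped over the rim of the scale disc, fixed, 123 mm from the damper's axis, 41 mm above the bench; the tab is 12 mm wide along the rim; own x points to the axis
- clamp (a joint): angle of the blue clamp lever (rad): 0 fully open, 1.2 at its stop (clamped), growing counter-clockwise seen from above, so its paddle swings away from the robot; it starts between 0 and 0.2, takes about 2 N and stays where it is left. It does not itself drag on the ring
- clamp_paddle (a point): centre of the upright blue paddle of the clamp lever, 46 mm from the clamp's pivot, 69 mm above the bench; the paddle spans 50 to 84 mm above the bench, 12 mm thick along its arc (own y; push on the +y face, nearer the robot), 18 mm wide along the lever (own x, which points to the pivot); its arm is a flat steel bar 12 mm wide, 43 to 51 mm above the bench
- clamp_pivot (a point): point on the vertical pivot axis of the clamp lever, 69 mm above the bench; the pivot stands at the damper's own -y side (the robot's right), 128 mm from the damper's axis
- driver_1: screwdriver with a yellow handle lying on the bench left of the damper, 155 mm long, 27 mm thick; origin at its underside; to be left alone
- spanner_0: steel combination spanner lying on the bench right of the damper, 153 x 22 x 6 mm; origin at its underside; to be left alone
- mist_2: small orange mist bottle standing at the right, 33 mm wide, 138 mm tall; origin at its underside; to be left alone
- screw_jar: clear tub of screws standing at the right, 88 mm wide, 61 mm tall; origin at its underside; to be left alone
- bowl_0: turned wooden bowl standing at the left, 104 mm wide, 36 mm tall; origin at its underside; to be left alone
- caliper: sliding caliper lying at the right front, 214 x 76 x 9 mm; origin at its underside; to be left alone
- pouch_small: small black nylon pouch standing at the left front, 57 x 93 x 55 mm; origin at its underside; to be left alone

How it is judged:
On the way, in this order (a step that is already met when the one before it is completed fails the run):
1. the yellow lever's pointer is in line with the red tab (angle between the x axis of lever_paddle and the x axis of red_mark, either way round below 0.055 rad and velocity of joint ring between -0.05 and 0.05 rad/s), for 0.3 s.
2. the blue clamp lever is pushed to its stop (value of joint clamp above 1.1 rad), for 0.2 s.
At the end, for the whole second after the job is handed in: the lever points within 0.055 rad (about 3 degrees, half the tab's width) of the middle of the red tab and stands still, and the blue clamp lever is within 0.1 rad of its stop (all of step 1 and value of joint clamp above 1.1 rad); the robot touches nothing.
It fails at once if the yellow lever is pinched (fingers press on both its sides at once) (contact force between the fingers and ring_c0 above 1 N and contact force between the fingers and ring_c1 above 1 N).
It fails at once if the blue clamp lever is pinched (contact force between the fingers and clamp_c0 above 1 N and contact force between the fingers and clamp_c1 above 1 N).
It fails at once if a lever is shoved with more than 40 N (contact force between the fingers and ring_c0 above 40 N or contact force between the fingers and ring_c1 above 40 N or contact force between the fingers and clamp_c0 above 40 N or contact force between the fingers and clamp_c1 above 40 N).
It fails at once if another thing on the bench is moved by more than 30 mm or lifted (distance of any of driver_1, spanner_0, mist_2, screw_jar, bowl_0, caliper, pouch_small from where it was at the start of the episode above 0.03 m).
It also fails if it takes over 54 s, if anything falls off the work surface, if the arm or the gripper's body presses on something with over 40 N, if the wrist force passes 120 N, or if a joint passes its speed limit or range.

### The arm

A 6-joint arm with a two-finger parallel gripper is mounted at the origin on a cart in front of the work surface, level with it; the furniture and walls round the work are solid. World frame = base frame: x ahead of the robot, y to its left, z up, the work surface at z = 0. Lengths are in m, angles in rad, forces in N, time in s.
With the tool pointing down it reaches from about 0.325 to 0.9 m from the base axis. Payload 6.1 kg.
Tool frame: the origin (TCP) lies where the fingers leave the gripper's body, on its centre line; the fingertips stand 70 mm ahead of it and the grasp point (between the pads) lies 51 mm ahead of it (manip.tip_extent is the distance from the TCP to the fingertips, in m); z points along the fingers, y is the line along which they close (so a half turn about z gives the same grasp; the last joint's range is limited). The gripper opens to 87 mm and grips with 3 to 60 N. Pads are 19 mm wide; open, the fingers measure 117 mm over their backs; the gripper's body (75 mm by 190 mm) begins 51 mm behind the grasp point.
Start: joints at [-1.314, 0.22, 1.526, -0, 1.395, -0.126], TCP at [0.233, -0.58, 0.292] pointing down, gripper open.
Joint ranges: [-2.98, 2.98], [-0.91, 2.08], [0.09, 2.57], [-1.24, 4.39], [0.2, 2.65], [-2.68, 2.68]. Speed limits (rad/s): [2.57, 2.57, 3.01, 3.14, 3.14, 3.14].

### API

Orientations are given as a 3x3 rotation matrix whose columns are the frame's x, y, z axes.
In Python, from rig import manip gives the robot as it stands.
- The arm moves only by the shell command python3 -m inch 'ROWS'. ROWS is JSON, a list of rows, each a list of 3 entries, a list of its own where there are three numbers: the shift along the tool's x, y, z in m, then the turn, a rotation vector about the tool's x, y, z in rad, then the closure, from 0 (fully open) to 1 (shut). In form: [[[dx, dy, dz], [wx, wy, wz], grip], ...]. A call has 1 to 5 rows; each row shifts and turns the commanded pose from where the row before left it, along the tool's axes as they then stand; what a row does not reach is not made up. A row lasts 1/8 s, in which the tool goes at most 62.5 mm and 10.7 degrees, less where a joint would pass 70% of its speed; a pose out of reach is approached as far as the arm can. A call is refused whole if a number of a shift passes 0.0625 or a number of a turn 0.188, either way. A call with a gripper value outside its range is refused whole. The fingers move at their own pace and stop on an object; the grip force is fixed at half the most. Time passes only in rows, so rows that do not move let the fingers close. It gives the time, the measured TCP pose, the force, the opening and the grip force at its end, in the units of the state.
- manip.observe(): the state, without advancing time (a new reading comes with each control period).
- manip.read_camera(name): name is "scene" or "top" or "wrist"; returns a dict with "color" (480x640x3 uint8, blue, green, red), "fovy" (degrees; the focal length in pixels is half the picture's height over the tangent of half this angle, whatever the lens; pixels are square), "cx", "cy" (the principal point, pixels), "rvec" (rotation vector, rad) and "tvec" (3), from world to camera coordinates, as OpenCV has them; the wrist camera has in their place "hand_eye" (4x4, takes a point from camera to tool coordinates, whose origin is the TCP and whose axes are the flange's). Camera axes: x right, y down, z forward; pixel columns grow to the right and rows downward; lengths in m; the calibration is good to about 2 mm. A picture is of the moment at which its call begins: read the wrist's pose just before it. There is no depth.
- manip.job_done(): hands the job in; it is judged then, once.
The state is a dict: "t": time; "joint_positions": joint angles; "qvel": joint speeds; "joint_torque": joint torques, N m; "ee_pos": TCP position; "eef_rot": TCP orientation; "contact_force": force on the tool from outside, world axes, zero at the start; "moment": the same for the moment, N m; "gripper_width": finger opening in m; "finger_force": force on a finger pad.
Only numpy, scipy, OpenCV 4.12 (cv2) and the standard library are available. Lean on these libraries where they do the work, as an engineer would, in place of code of your own. Each camera call takes 0.05 s, during which the arm holds its last target. There are 200 camera calls.

## Working session

There is one attempt and no reset: what is moved stays moved. The work goes in short steps, Python scripts to look and compute and a shell command to move; the robot and the scene stay as the last step left them, time stands still between calls to the robot, and variables do not carry over. Pictures are saved under pics/ and viewed, at most 10 in all, crops included, and the job is handed in when it is done.

```bash
mkdir -p pics; ls
python3 - <<'E'
from rig import manip
import cv2
o=manip.observe();print(o)
for n in("top","scene"):
    c=manip.read_camera(n);cv2.imwrite(f"pics/{n}0.png",c["color"]);print(n,{k:v for k,v in c.items() if k!="color"})
E
```

```text
pics
{'t': 0.0, 'joint_positions': array([-1.31410907e+00,  2.21258446e-01,  1.52760916e+00, -4.53500053e-06,
        1.39470736e+00, -1.26089609e-01]), 'qvel': array([-0.00049713, -0.00078536,  0.00062021,  0.00098938,  0.00091601,
        0.00028672]), 'joint_torque': array([ 7.50814925e-04, -4.94612396e+01, -3.87377143e+01,  7.00591947e-02,
        5.74568077e-02, -1.35827977e-04]), 'ee_pos': array([ 0.23331234, -0.57929218,  0.29111814]), 'eef_rot': array([[ 9.27630825e-01,  3.73498052e-01, -5.07582149e-04],
       [ 3.73498316e-01, -9.27628878e-01,  1.91622555e-03],
       [ 2.44858649e-04, -1.96713096e-03, -9.99998035e-01]]), 'contact_force': array([ 0.0862496 , -1.04848278, -0.33820087]), 'moment': array([-0.03042414,  0.03608742,  0.02459586]), 'finger_force': 0.0, 'gripper_width': 0.08698964990114551}
top {'fovy': 52.93948826802995, 'cx': 326.5200087954364, 'cy': 239.92291251521254, 'rvec': array([ 2.17961485, -2.15826476,  0.14785964]), 'tvec': array([-0.06239846,  0.51147062,  1.2824949 ])}
scene {'fovy': 56.20782803534384, 'cx': 325.4880942092884, 'cy': 233.71295129129138, 'rvec': array([ 2.0127106 , -0.603562  ,  0.35754015]), 'tvec': array([-0.42488768,  0.19139975,  1.27606584])}
```

View pics/top0.png

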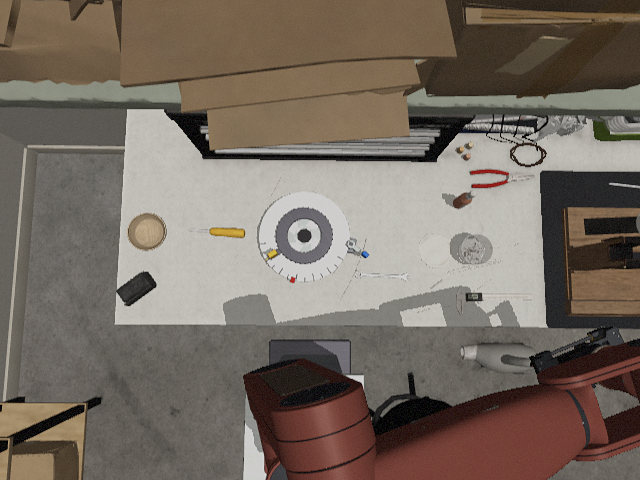

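View pics/scene0.png

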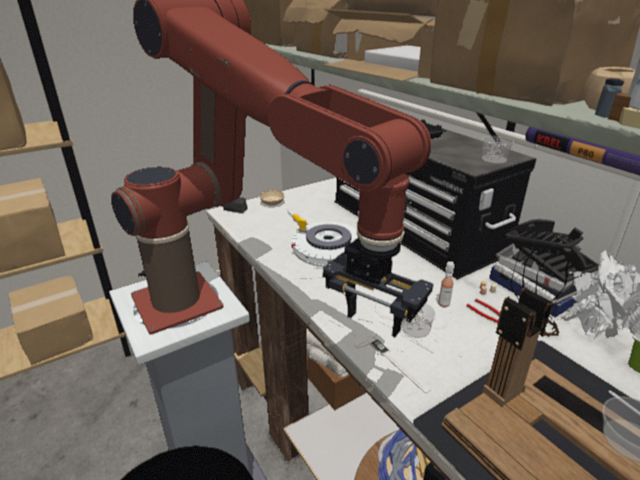

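The top view shows the disc centred near (304,236), the yellow paddle at about (272,254), the red tab at (292,280) and the blue paddle at (365,254). In the scene view the gripper hangs over the right front, with the damper behind it.

```bash
cat > h.py <<'E'
import numpy as np, cv2
from rig import manip
def cam(n):
    o=manip.observe(); c=manip.read_camera(n)
    f=240/np.tan(np.radians(c["fovy"])/2)
    if n=="wrist":
        T=np.eye(4);T[:3,:3]=o["eef_rot"];T[:3,3]=o["ee_pos"];T=T@c["hand_eye"]
        R,p=T[:3,:3],T[:3,3]
    else:
        Rc=cv2.Rodrigues(c["rvec"])[0];R=Rc.T;p=-R@c["tvec"]
    return dict(img=c["color"],f=f,R=R,p=p,cx=c["cx"],cy=c["cy"])
def ray(c,u,z):
    d=c["R"]@np.array([(u[0]-c["cx"])/c["f"],(u[1]-c["cy"])/c["f"],1]); return c["p"]+d*(z-c["p"][2])/d[2]
def proj(c,P):
    q=c["R"].T@(np.array(P)-c["p"]); return np.array([c["cx"],c["cy"]])+c["f"]*q[:2]/q[2]
def blobs(c,col,amin=8):
    h=cv2.cvtColor(c["img"],cv2.COLOR_BGR2HSV)
    m={"y":lambda:cv2.inRange(h,(18,120,90),(34,255,255)),"b":lambda:cv2.inRange(h,(100,120,60),(125,255,255)),
       "r":lambda:cv2.inRange(h,(0,170,110),(6,255,255))|cv2.inRange(h,(174,170,110),(180,255,255))}[col]()
    n,l,s,ce=cv2.connectedComponentsWithStats(m)
    return [(ce[i],s[i]) for i in range(1,n) if s[i][4]>=amin]
E
python3 - <<'E'
from h import *
c=cam("top")
g=cv2.cvtColor(c["img"],cv2.COLOR_BGR2HSV)
crop=c["img"][185:290,240:390];cv2.imwrite("pics/crop0.png",cv2.resize(crop,None,fx=5,fy=5,interpolation=cv2.INTER_CUBIC))
for col,z in(("y",.085),("r",.041),("b",.08)):
    for ce,s in blobs(c,col):
        if 150<ce[0]<400 and 180<ce[1]<300: print(col,ce.round(1),s,ray(c,ce,z).round(4))
# dark ring
m=((g[:,:,2]<140)).astype(np.uint8);m[:185]=0;m[290:]=0;m[:,:240]=0;m[:,390:]=0
cs,_=cv2.findContours(m,cv2.RETR_EXTERNAL,cv2.CHAIN_APPROX_NONE)
k=max(cs,key=cv2.contourArea);e=cv2.fitEllipse(k);print(e,ray(c,e[0],.057))
print(c["p"])
E
```

```text
y [227.4 231.9] [210 228  35  10 279] [0.5239 0.2022 0.085 ]
y [272.1 253.8] [267 250  11   9  61] [0.4678 0.0845 0.085 ]
r [292.2 279.6] [290 278   5   5  16] [0.403  0.0337 0.041 ]
b [364.8 253.9] [362 251   7   6  28] [ 0.4705 -0.1569  0.08  ]
((300.4067077636719, 237.43426513671875), (53.01924133300781, 70.01933288574219), 55.16133499145508) [0.51487298 0.01285841 0.057     ]
[ 0.35725958 -0.03439114  1.33471786]
```

View pics/crop0.png

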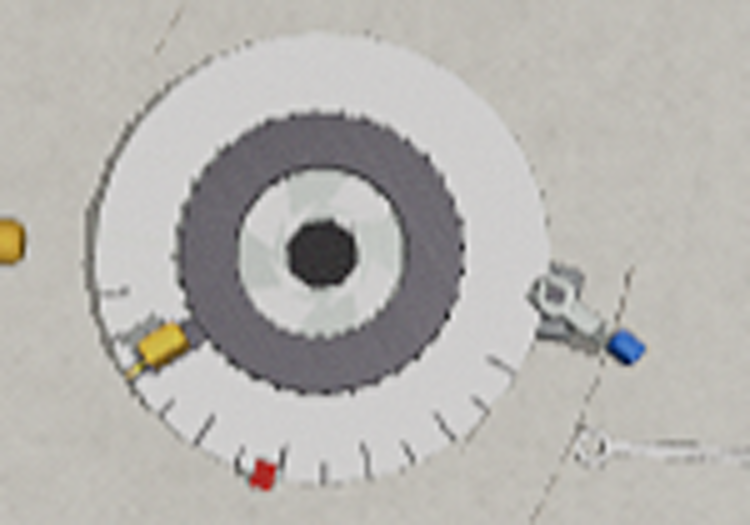

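Run:
```python
from h import *
c=cam("top")
px=lambda u,v:(240+(u-2)/5,185+(v-2)/5)
C=ray(c,px(321,253),.057)
g=c["img"].astype(int);print("bore",ray(c,px(321,253),.057),ray(c,px(321,251),.05))
h=cv2.cvtColor(c["img"],cv2.COLOR_BGR2HSV);m=cv2.inRange(h,(100,15,70),(150,80,150));
m[:200]=0;m[275:]=0;m[:,:270]=0;m[:,340:]=0
cs,_=cv2.findContours(m,cv2.RETR_EXTERNAL,cv2.CHAIN_APPROX_NONE);k=max(cs,key=cv2.contourArea);e=cv2.fitEllipse(k);C2=ray(c,e[0],.057);print(e,C2)
sc=c["f"]/(c["p"][2]-.057);print("ring diam",np.array(e[1])/sc)
for n,p,z in(("yel",(272.1,253.8),.088),("red",(292.2,279.6),.041),("blue",(364.8,253.9),.08),("piv",px(556,293),.06)):
    P=ray(c,p,z);d=(P-C2)[:2];print(n,P.round(4),"r",np.hypot(*d).round(4),"ang",np.degrees(np.arctan2(d[1],d[0])).round(1))
print("ptr tip ang",(lambda d:np.degrees(np.arctan2(d[1],d[0])))((ray(c,px(130,375),.05)-C2)[:2]))
P=ray(c,(364.8,253.9),.08);Q=ray(c,px(556,293),.06);print(np.hypot(*(P-Q)[:2]))
```

```text
bore [0.52098469 0.00389528 0.057     ] [0.52296454 0.00412051 0.05      ]
((307.87103271484375, 228.37118530273438), (32.04681396484375, 47.55268096923828), 121.32733917236328) [ 0.53952411 -0.00672534  0.057     ]
ring diam [0.08495135 0.1260551 ]
yel [0.4675 0.0843 0.088 ] r 0.1161 ang 128.3
red [0.403  0.0337 0.041 ] r 0.1423 ang 163.5
blue [ 0.4705 -0.157   0.08  ] r 0.1654 ang -114.7
piv [ 0.5005 -0.1216  0.06  ] r 0.1213 ang -108.8
ptr tip ang 127.07030732893908
0.04640497551163937
```

```bash
python3 -m inch '[[[0.041,-0.0445,0],[0,0,0],1],[[0.041,-0.0445,0],[0,0,0],1],[[0.041,-0.0445,0],[0,0,0],1],[[0.041,-0.0445,0],[0,0,0],1],[[0.041,-0.0445,0],[0,0,0],1]]'; python3 -m inch '[[[0.041,-0.0445,0],[0,0,0],1],[[0.041,-0.0445,0],[0,0,0],1],[[0.041,-0.0445,0],[0,0,0],1],[[0.041,-0.0445,0],[0,0,0],1],[[0,0,0],[0,0,0],1]]'
python3 - <<'E'
from h import *
o=manip.observe();print(o["t"],o["ee_pos"],o["eef_rot"].round(3).tolist())
c=cam("wrist");cv2.imwrite("pics/w0.png",c["img"]);print(c["p"],c["R"].round(2).tolist())
print(proj(c,(.521,.004,.057)))
for col,z in(("y",.093),("r",.041),("b",.084)):
    for ce,s in blobs(c,col): print(col,ce.round(1),s,ray(c,ce,z).round(4))
E
```

```text
t: 0.82
ee_pos: [0.3408, -0.2949, 0.2922]
eef_rot: [[0.928, 0.373, 0.0], [0.373, -0.928, -0.0], [0.0, 0.0, -1.0]]
contact_force: [1.3, 0.2, 0.0]
gripper_width: 0.0447
finger_force: 0.0
t: 1.45
ee_pos: [0.4268, -0.0666, 0.2923]
eef_rot: [[0.925, 0.38, 0.0], [0.38, -0.925, 0.001], [0.001, -0.001, -1.0]]
contact_force: [0.2, 0.2, -0.7]
gripper_width: 0.0016
finger_force: 0.0
1.45 [ 0.42678925 -0.06658421  0.29225572] [[0.925, 0.38, 0.0], [0.38, -0.925, 0.001], [0.001, -0.001, -1.0]]
[ 0.49645651 -0.03791427  0.38383662] [[0.38, -0.89, -0.26], [-0.92, -0.37, -0.1], [-0.0, 0.28, -0.96]]
[291.27927067  95.55897417]
y [113.9  11.9] [  69    0   73   32 1278] [0.5222 0.1427 0.093 ]
y [173.7 112.5] [156 103  42  21 553] [0.4705 0.0824 0.093 ]
y [302.  334.5] [300 309   5  48 159] [ 0.3215 -0.0866  0.093 ]
y [345.4 333.8] [344 308   4  49 164] [ 0.3382 -0.1252  0.093 ]
r [223.6 201. ] [217 194  14  15 118] [0.403  0.0343 0.041 ]
b [429.9 216.6] [418 206  24  23 335] [ 0.4718 -0.1509  0.084 ]
```

View pics/w0.png

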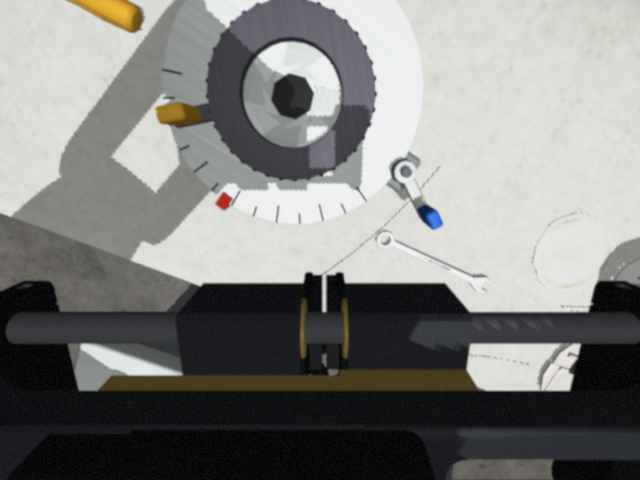

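The wrist view matches the top view: ring centre (292,97), yellow paddle (174,112), red tab (224,201), blue paddle (430,217). Next I move to the clockwise side of the yellow paddle.

```bash
python3 -m inch '[[[0.0315,-0.033,0],[0,0,0],1],[[0.0315,-0.033,0],[0,0,0],1],[[0.0315,-0.033,0],[0,0,0],1],[[0.0315,-0.033,0],[0,0,0],1],[[0,0,0.03],[0,0,-0.187],1]]'; python3 -m inch '[[[0,0,0.03],[0,0,-0.01],1],[[0,0,0],[0,0,0],1]]'
python3 - <<'E'
from h import *
o=manip.observe();R=o["eef_rot"];print(np.degrees(np.arctan2(R[1,0],R[0,0])))
c=cam("wrist");cv2.imwrite("pics/w1.png",c["img"])
C=np.array([.521,.004])
for col,z in(("y",.093),("r",.041)):
    for ce,s in blobs(c,col,60): 
        P=ray(c,ce,z);d=P[:2]-C;print(col,ce.round(1),s,P.round(4),np.hypot(*d),np.degrees(np.arctan2(d[1],d[0])))
E
```

```text
t: 2.12
ee_pos: [0.4962, 0.0996, 0.2643]
eef_rot: [[0.84, 0.543, 0.006], [0.543, -0.84, 0.0], [0.005, 0.003, -1.0]]
contact_force: [-0.4, 0.2, -0.1]
gripper_width: 0.0006
finger_force: 0.0
t: 2.38
ee_pos: [0.4922, 0.0973, 0.2296]
eef_rot: [[0.838, 0.546, -0.006], [0.546, -0.838, -0.001], [-0.005, -0.003, -1.0]]
contact_force: [-0.1, -0.9, 0.4]
gripper_width: 0.0004
finger_force: 0.0
33.082065556671395
y [230.6 107.1] [ 178   65  105   86 3310] [0.5393 0.1986 0.093 ] 0.19541336095356937 84.61242889905098
y [321.8 267.5] [306 258  29  32 396] [0.4804 0.0921 0.093 ] 0.09701464224276399 114.74141155240163
y [304.7 333.9] [303 309   5  48 165] [0.4281 0.0737 0.093 ] 0.11613049748119661 143.1413227381026
y [342.7 334.7] [341 308   5  49 149] [0.4433 0.0491 0.093 ] 0.08987063906017562 149.8549725547915
```

```bash
python3 -m inch '[[[0.006,-0.003,0.03],[0,0,0],1],[[0,0,0.04],[0,0,0],1],[[0,0,0.027],[0,0,0],1],[[0,0,0],[0,0,0],1]]'
python3 - <<'E'
from h import *
c=cam("wrist");cv2.imwrite("pics/w1.png",c["img"])
E
```

```text
t: 2.92
ee_pos: [0.4966, 0.1039, 0.1347]
eef_rot: [[0.837, 0.547, -0.002], [0.547, -0.837, -0.0], [-0.002, -0.001, -1.0]]
contact_force: [-1.2, -0.1, 0.2]
gripper_width: 0.0002
finger_force: 0.0
```

View pics/w1.png

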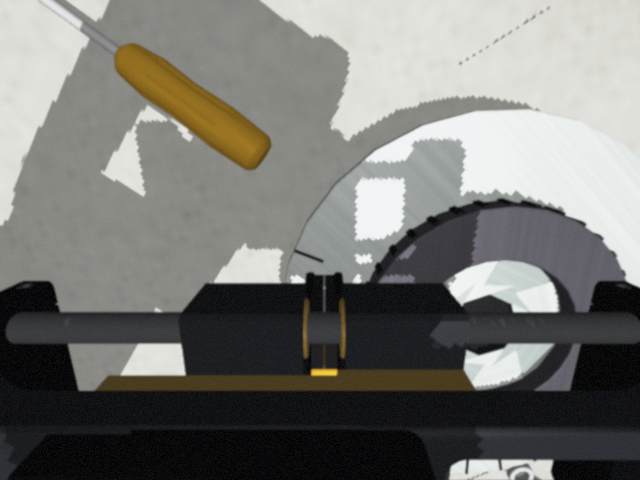

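The fingertips stand clear behind the yellow paddle: a yellow sliver shows ahead of them at (323,372). Now I close the gap gently.

```bash
python3 -m inch '[[[-0.005,0,0.001],[0,0,0],1],[[-0.004,0,0.001],[0,0,0],1],[[-0.003,0,0],[0,0,0],1],[[0,0,0],[0,0,0],1]]'
python3 -m inch '[[[-0.002,0,0],[0,0,0],1],[[-0.002,0,0],[0,0,0],1],[[-0.002,0,0],[0,0,0],1],[[0,0,0],[0,0,0],1]]'
```

```text
t: 3.48
ee_pos: [0.487, 0.0982, 0.1336]
eef_rot: [[0.837, 0.548, 0.0], [0.548, -0.837, 0.0], [0.0, 0.0, -1.0]]
contact_force: [0.3, -0.1, 0.2]
gripper_width: 0.0006
finger_force: 0.0
t: 3.98
ee_pos: [0.482, 0.0952, 0.1333]
eef_rot: [[0.837, 0.548, 0.0], [0.548, -0.837, 0.0], [0.0, -0.0, -1.0]]
contact_force: [1.3, 2.5, -0.2]
gripper_width: 0.0006
finger_force: 1.1
```

```bash
python3 -m inch '[[[-0.003,-0.0004,0],[0,0,-0.03],1],[[-0.0059,-0.0008,0],[0,0,-0.061],1],[[-0.0059,-0.0008,0],[0,0,-0.061],1],[[-0.0059,-0.0008,0],[0,0,-0.061],1],[[-0.0059,-0.0008,0],[0,0,-0.061],1]]'
python3 - <<'E'
from h import *
def st():
    o=manip.observe();d=o["ee_pos"][:2]-[.521,.004];R=o["eef_rot"]
    print("r",np.hypot(*d),"lever",np.degrees(np.arctan2(d[1],d[0])+np.arctan(.165/.97)),"yaw+90",90+np.degrees(np.arctan2(R[1,0],R[0,0])),o["contact_force"])
st()
E
```

```text
t: 4.6
ee_pos: [0.4592, 0.0809, 0.1334]
eef_rot: [[0.655, 0.756, 0.001], [0.756, -0.655, 0.0], [0.0, 0.0, -1.0]]
contact_force: [2.4, 2.6, -0.5]
gripper_width: 0.0006
finger_force: 1.5
r 0.09864509178618405 lever 138.4370710454809 yaw+90 139.11190140717616 [ 2.43430678  2.64290659 -0.50729061]
```

Working well; continue about 20° more, leaving a few degrees for checking.

```bash
python3 -m inch '[[[-0.0059,-0.0008,0],[0,0,-0.061],1],[[-0.0059,-0.0008,0],[0,0,-0.061],1],[[-0.0059,-0.0008,0],[0,0,-0.061],1],[[-0.0059,-0.0008,0],[0,0,-0.061],1],[[-0.0059,-0.0008,0],[0,0,-0.061],1]]'
python3 -m inch '[[[-0.003,-0.0004,0],[0,0,-0.03],1],[[0,0,0],[0,0,0],1]]'
python3 - <<'E'
from h import *
o=manip.observe();d=o["ee_pos"][:2]-[.521,.004];R=o["eef_rot"]
print("r",np.hypot(*d),"lever",np.degrees(np.arctan2(d[1],d[0])+np.arctan(.165/.97)),"yaw+90",90+np.degrees(np.arctan2(R[1,0],R[0,0])),o["contact_force"])
for n in("top","wrist"):
    c=cam(n);cv2.imwrite(f"pics/{n}2.png",c["img"])
    for col,z in(("y",.088),("r",.041)):
        for ce,s in blobs(c,col,6): 
            P=ray(c,ce,z);d=P[:2]-[.521,.004]
            if np.hypot(*d)<.14:print(n,col,ce.round(1),s,P.round(4),np.hypot(*d).round(4),np.degrees(np.arctan2(d[1],d[0])).round(1))
E
```

```text
t: 5.22
ee_pos: [0.4395, 0.0587, 0.1334]
eef_rot: [[0.397, 0.918, 0.001], [0.918, -0.397, -0.0], [0.0, 0.001, -1.0]]
contact_force: [1.2, 2.2, -0.9]
gripper_width: 0.0008
finger_force: 1.4
t: 5.48
ee_pos: [0.4377, 0.056, 0.1333]
eef_rot: [[0.373, 0.928, -0.0], [0.928, -0.373, -0.0], [-0.001, -0.0, -1.0]]
contact_force: [0.4, 0.8, -0.0]
gripper_width: 0.0001
finger_force: 0.2
r 0.09814861987775987 lever 157.67148456138418 yaw+90 158.0999813973742 [ 0.4060405   0.75984359 -0.0147124 ]
wrist y [304.9 333.5] [303 308   5  50 183] [0.4261 0.0512 0.088 ] 0.106 153.6
wrist y [342.7 334.4] [341 308   5  50 165] [0.4419 0.0443 0.088 ] 0.0888 153.0
wrist y [324.  359.3] [323 351   3  16  43] [0.4291 0.0354 0.088 ] 0.0971 161.2
```

```bash
python3 -m inch '[[[-0.0042,-0.0006,0],[0,0,-0.0436],1],[[-0.0042,-0.0006,0],[0,0,-0.0436],1],[[-0.003,-0.0004,0],[0,0,-0.03],1],[[0,0,0],[0,0,0],1]]'
python3 - <<'E'
from h import *
o=manip.observe();d=o["ee_pos"][:2]-[.521,.004];R=o["eef_rot"]
print("r",np.hypot(*d),"lever",np.degrees(np.arctan2(d[1],d[0])+np.arctan(.165/.97)),"yaw+90",90+np.degrees(np.arctan2(R[1,0],R[0,0])),o["contact_force"])
E
python3 -m inch '[[[0.02,0,0],[0,0,0],1],[[0.04,0,-0.03],[0,0,0],1],[[0.05,0,-0.03],[0,0,0],1],[[0.05,0,-0.03],[0,0,0],1],[[0,0,0],[0,0,0],1]]'
python3 - <<'E'
from h import *
for n in("top","wrist"):
    c=cam(n);cv2.imwrite(f"pics/{n}3.png",c["img"])
    for col,z in(("y",.088),("r",.041)):
        for ce,s in blobs(c,col,6): 
            P=ray(c,ce,z);d=P[:2]-[.521,.004]
            if np.hypot(*d)<.14:print(n,col,ce.round(1),s,P.round(4),np.hypot(*d).round(4),np.degrees(np.arctan2(d[1],d[0])).round(1))
E
```

```text
t: 6.08
ee_pos: [0.4323, 0.0461, 0.1331]
eef_rot: [[0.262, 0.965, -0.001], [0.965, -0.262, 0.0], [-0.0, -0.001, -1.0]]
contact_force: [0.3, 1.7, -0.8]
gripper_width: 0.0004
finger_force: 0.7
r 0.09816498993390911 lever 164.28605604391984 yaw+90 164.79751396499728 [ 0.27887589  1.73649972 -0.83838936]
t: 6.7
ee_pos: [0.4764, 0.2034, 0.2263]
eef_rot: [[0.259, 0.966, 0.006], [0.966, -0.259, 0.001], [0.003, 0.005, -1.0]]
contact_force: [-0.0, -0.8, -0.4]
gripper_width: 0.0003
finger_force: 0.0
top y [294.4 269.5] [291 265   8  10  55] [0.4274 0.026  0.088 ] 0.0961 166.8
top r [292.1 280. ] [290 278   5   5  12] [0.402  0.0339 0.041 ] 0.1228 165.9
```

```bash
python3 -m inch '[[[-0.0553,0.0092,-0.012],[0,0,0],1],[[-0.0553,0.0092,-0.012],[0,0,0],1],[[-0.0553,0.0092,-0.012],[0,0,0],1],[[-0.0553,0.0092,-0.012],[0,0,0],1],[[-0.0553,0.0092,-0.012],[0,0,0],1]]'
python3 -m inch '[[[-0.0553,0.0092,0],[0,0,0],1],[[0,0,0],[0,0,0.15],1],[[0,0,0],[0,0,0.15],1],[[0,0,0],[0,0,0.136],1],[[0,0,0],[0,0,0],1]]'
python3 - <<'E'
from h import *
c=cam("wrist");cv2.imwrite("pics/w4.png",c["img"]);print(proj(c,(.521,.004,.057)),proj(c,(.521,.004,.05)))
for col,z in(("y",.093),("r",.041),("b",.084)):
    for ce,s in blobs(c,col,6): 
        P=ray(c,ce,z);d=P[:2]-[.521,.004]
        print(col,ce.round(1),s,P.round(4),np.hypot(*d).round(4),np.degrees(np.arctan2(d[1],d[0])).round(1))
E
```

```text
t: 7.42
ee_pos: [0.4444, -0.0809, 0.2821]
eef_rot: [[0.264, 0.965, -0.003], [0.965, -0.264, 0.0], [-0.0, -0.003, -1.0]]
contact_force: [0.4, -1.4, -0.0]
gripper_width: 0.0003
finger_force: 0.0
t: 8.05
ee_pos: [0.4394, -0.1348, 0.2817]
eef_rot: [[0.646, 0.764, -0.003], [0.764, -0.646, 0.001], [-0.001, -0.003, -1.0]]
contact_force: [-0.9, 0.2, 0.5]
gripper_width: 0.0003
finger_force: 0.0
[291.79291503  35.22797567] [292.56797557  37.67861746]
y [182.8  87.1] [ 161   70   46   36 1021] [0.4307 0.0222 0.093 ] 0.0921 168.6
y [304.9 332.4] [303 305   5  53 197] [ 0.363  -0.1967  0.093 ] 0.2554 -128.2
y [342.6 333.3] [341 306   5  52 183] [ 0.3893 -0.22    0.093 ] 0.2599 -120.5
r [173.8 107.5] [166 102  17  11  79] [0.401  0.0341 0.041 ] 0.1237 165.9
b [366.  221.4] [359 210  15  24 302] [ 0.4717 -0.1524  0.084 ] 0.164 -107.5
```

View pics/w4.png

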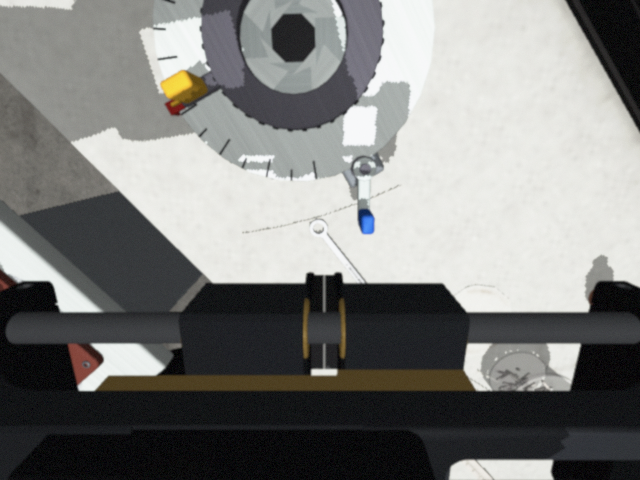

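The wrist view shows the yellow paddle (183,87) over the red tab (174,107), the blue paddle at (366,221) and its pivot at (364,166). I'll measure the bright top faces to refine the lever angle.

Run:
```python
from h import *
C=np.array([.521,.004])
for n,f in(("wrist",None),("top",None)):
    c=cam(n);im=c["img"];h=cv2.cvtColor(im,cv2.COLOR_BGR2HSV)
    m=cv2.inRange(h,(15,120,90),(36,255,255))
    b=[(ce,s) for ce,s in blobs(c,"y",6) if np.hypot(*(ray(c,ce,.093)[:2]-C))<.14]
    for ce,s in b:
        x,y,w,hh,_=s; sub=h[y:y+hh,x:x+w,2]; mm=m[y:y+hh,x:x+w]>0
        t,_=cv2.threshold(sub[mm].reshape(-1,1),0,255,cv2.THRESH_OTSU)
        for nm,k in(("bright",mm&(sub>t)),("dark",mm&(sub<=t))):
            v,u=np.nonzero(k);
            for z in(.093,.073):
                P=ray(c,(u.mean()+x,v.mean()+y),z);d=P[:2]-C;print(n,nm,t,k.sum(),z,P[:2].round(4),np.hypot(*d).round(4),np.degrees(np.arctan2(d[1],d[0])).round(2))
    # predicted outline of paddle top for lever angle 166
    if n=="wrist":
        cv2.imwrite("pics/c4.png",cv2.resize(im[60:125,130:230],None,fx=7,fy=7,interpolation=cv2.INTER_CUBIC))
    else:
        t3=im[225:290,265:345]; cv2.imwrite("pics/c5.png",cv2.resize(t3,None,fx=8,fy=8,interpolation=cv2.INTER_CUBIC))
```

```text
wrist bright 177.0 520 0.093 [0.4284 0.0271] 0.0954 165.98
wrist bright 177.0 520 0.073 [0.4241 0.0345] 0.1016 162.5
wrist dark 177.0 510 0.093 [0.433  0.0169] 0.089 171.66
wrist dark 177.0 510 0.073 [0.429  0.0236] 0.094 167.97
top bright 177.0 41 0.093 [0.4286 0.0262] 0.095 166.49
top bright 177.0 41 0.073 [0.4298 0.0272] 0.0941 165.75
top dark 177.0 11 0.093 [0.4224 0.0257] 0.101 167.58
top dark 177.0 11 0.073 [0.4234 0.0267] 0.1002 166.91
```

View pics/c4.png

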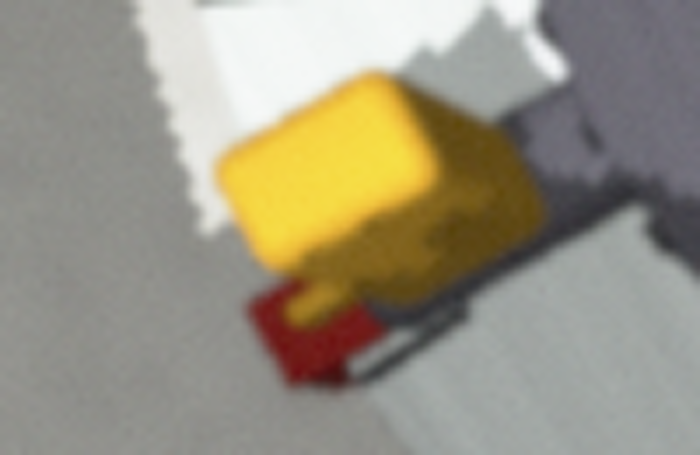

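The lever reads 166.0° against 165.9° for the tab, so it is in line. Descending behind the clamp paddle.

```bash
python3 -m inch '[[[0.005,0,0.05],[0,0,0],1],[[0,0,0.05],[0,0,0],1],[[0,0,0.04],[0,0,0],1],[[0,0,0.011],[0,0,0],1],[[0,0,0],[0,0,0],1]]'
python3 -m inch '[[[0,0.004,0],[0,0,0],1],[[0,0.004,0],[0,0,0],1],[[0,0.003,0],[0,0,0],1],[[0,0.002,0],[0,0,0],1],[[0,0,0],[0,0,0],1]]'
```

```text
t: 8.82
ee_pos: [0.4441, -0.1304, 0.1323]
eef_rot: [[0.644, 0.765, -0.001], [0.765, -0.644, 0.0], [-0.0, -0.001, -1.0]]
contact_force: [0.4, -1.3, 0.6]
gripper_width: 0.0005
finger_force: 0.0
t: 9.45
ee_pos: [0.4542, -0.1388, 0.1323]
eef_rot: [[0.645, 0.764, 0.0], [0.764, -0.645, 0.0], [0.0, 0.0, -1.0]]
contact_force: [0.3, -0.8, -0.6]
gripper_width: 0.0005
finger_force: 0.0
```

```bash
python3 -m inch '[[[0,0.002,0],[0,0,0],1],[[-0.0008,0.002,0],[0,0,-0.0436],1],[[-0.0016,0.0041,0],[0,0,-0.0873],1],[[-0.0016,0.0041,0],[0,0,-0.0873],1],[[-0.0016,0.0041,0],[0,0,-0.0873],1]]'
cat > s.py <<'E'
from h import *
o=manip.observe();d=o["ee_pos"][:2]-[.5005,-.1216];R=o["eef_rot"]
print("r",np.hypot(*d),"lever",np.degrees(np.arctan2(d[1],d[0])+np.arctan(21/46)),"yaw-180",-180+np.degrees(np.arctan2(R[1,0],R[0,0])),o["contact_force"]@R)
E
python3 s.py
```

```text
t: 10.07
ee_pos: [0.4639, -0.1524, 0.132]
eef_rot: [[0.382, 0.924, -0.002], [0.924, -0.382, 0.001], [0.0, -0.002, -1.0]]
contact_force: [-2.1, 0.8, 0.7]
gripper_width: 0.0003
finger_force: 1.1
r 0.04783647687439597 lever -115.43935743772602 yaw-180 -112.47755528142613 [-0.08800981 -2.28847954 -0.67516097]
```

```bash
python3 -m inch '[[[-0.002,0.0041,0],[0,0,-0.0873],1],[[-0.002,0.0041,0],[0,0,-0.0873],1],[[-0.002,0.0041,0],[0,0,-0.0873],1],[[-0.002,0.0041,0],[0,0,-0.0873],1],[[-0.002,0.0041,0],[0,0,-0.08],1]]'
python3 s.py
```

```text
t: 10.7
ee_pos: [0.4814, -0.1663, 0.1317]
eef_rot: [[-0.037, 0.999, -0.002], [0.999, 0.037, 0.001], [0.001, -0.002, -1.0]]
contact_force: [-1.7, 1.4, -0.1]
gripper_width: 0.0008
finger_force: 0.9
r 0.04858885702472559 lever -88.55730949980924 yaw-180 -87.89813367107507 [ 1.41976641 -1.62375592  0.11034686]
```

```bash
python3 -m inch '[[[-0.0018,0.0041,0],[0,0,-0.0873],1],[[-0.0018,0.0041,0],[0,0,-0.0873],1],[[-0.0009,0.0021,0],[0,0,-0.0436],1],[[-0.0009,0.0021,0],[0,0,-0.0436],1]]'
python3 s.py
python3 -m inch '[[[-0.0005,0.0014,0],[0,0,-0.03],1],[[-0.0005,0.0014,0],[0,0,-0.03],1]]'; python3 s.py
```

```text
t: 11.2
ee_pos: [0.4943, -0.1701, 0.1317]
eef_rot: [[-0.293, 0.956, -0.002], [0.956, 0.293, 0.001], [0.002, -0.002, -1.0]]
contact_force: [-1.8, 1.4, 0.2]
gripper_width: 0.0005
finger_force: 0.8
r 0.0489248598350343 lever -72.71289712240453 yaw-180 -72.97073739765794 [ 1.92228589 -1.34635052 -0.20348405]
t: 11.45
ee_pos: [0.4976, -0.1704, 0.1319]
eef_rot: [[-0.35, 0.937, -0.001], [0.937, 0.35, 0.0], [0.001, -0.001, -1.0]]
contact_force: [-2.4, -0.2, -0.4]
gripper_width: 0.0005
finger_force: 0.8
r 0.048899513644791726 lever -68.855508940783 yaw-180 -69.53853702502053 [ 0.67818097 -2.36056713  0.36711257]
```

```bash
python3 -m inch '[[[-0.0005,0.0014,0],[0,0,-0.03],1],[[-0.0005,0.0014,0],[0,0,-0.03],1],[[0,0,0],[0,0,0],1]]'; python3 s.py
python3 -m inch '[[[-0.0003,0.0014,0],[0,0,-0.02],1],[[-0.0003,0.0014,0],[0,0,-0.02],1],[[0,0,0],[0,0,0],1]]'; python3 s.py
```

```text
t: 11.82
ee_pos: [0.5011, -0.1706, 0.1323]
eef_rot: [[-0.404, 0.915, 0.0], [0.915, 0.404, -0.0], [-0.0, 0.0, -1.0]]
contact_force: [-0.7, -0.4, -0.8]
gripper_width: 0.0007
finger_force: 0.5
r 0.048958262271240775 lever -64.75932814345569 yaw-180 -66.15808581055727 [-0.0946918  -0.81077525  0.81080432]
t: 12.2
ee_pos: [0.504, -0.17, 0.1324]
eef_rot: [[-0.44, 0.898, 0.0], [0.898, 0.44, -0.0], [-0.0, 0.0, -1.0]]
contact_force: [-1.0, -0.9, -0.5]
gripper_width: 0.0008
finger_force: 0.6
r 0.048496129336381096 lever -61.36944232978999 yaw-180 -63.870998951484935 [-0.39989965 -1.28687393  0.48550347]
```

```bash
python3 -m inch '[[[-0.0003,0.0014,0],[0,0,-0.03],1],[[-0.0003,0.0014,0],[0,0,-0.03],1],[[0,0,0],[0,0,0],1]]'; python3 s.py
python3 -m inch '[[[-0.0003,0.0014,0],[0,0,-0.03],1],[[-0.0003,0.0014,0],[0,0,-0.03],1],[[0,0,0],[0,0,0],1]]'; python3 s.py
```

```text
t: 12.58
ee_pos: [0.5068, -0.1692, 0.1324]
eef_rot: [[-0.494, 0.87, 0.001], [0.87, 0.494, -0.0], [-0.0, 0.0, -1.0]]
contact_force: [-0.8, -0.9, -0.2]
gripper_width: 0.0001
finger_force: 0.6
r 0.04801184314656889 lever -57.94127310616781 yaw-180 -60.42070591013473 [-0.42167763 -1.16672183  0.18936261]
t: 12.95
ee_pos: [0.5088, -0.1688, 0.1324]
eef_rot: [[-0.546, 0.838, -0.001], [0.838, 0.546, -0.001], [-0.0, -0.002, -1.0]]
contact_force: [-3.6, -5.1, 2.9]
gripper_width: 0.0004
finger_force: 3.0
r 0.04791947371262426 lever -55.506834756665434 yaw-180 -56.92436610667731 [-2.33137374 -5.76445474 -2.89006393]
```

```bash
python3 -m inch '[[[0,0.001,0],[0,0,0],1],[[0,0,0],[0,0,0],1]]'; python3 s.py
python3 -m inch '[[[0,-0.015,0],[0,0,0],1],[[0,-0.02,-0.03],[0,0,0],1],[[0,0,-0.05],[0,0,0],1],[[0,0,-0.05],[0,0,0],1],[[0,0,0],[0,0,0],1]]'
python3 - <<'E'
from h import *
C=np.array([.521,.004]);c=cam("wrist");cv2.imwrite("pics/w6.png",c["img"])
for n in("wrist","top"):
    c=cam(n)
    for col,z in(("y",.09),("r",.041),("b",.084)):
        for ce,s in blobs(c,col,6):
            P=ray(c,ce,z);d=P[:2]-C
            if np.hypot(*d)<.2: q=P[:2]-[.5005,-.1216];print(n,col,ce.round(1),s[4],P.round(4),np.degrees(np.arctan2(d[1],d[0])).round(1),"piv",np.hypot(*q).round(4),np.degrees(np.arctan2(q[1],q[0])).round(1))
E
```

```text
t: 13.2
ee_pos: [0.509, -0.1687, 0.1323]
eef_rot: [[-0.545, 0.838, -0.003], [0.838, 0.545, -0.002], [0.0, -0.003, -1.0]]
contact_force: [-6.4, -6.7, 4.2]
gripper_width: 0.0006
finger_force: 4.8
r 0.04783219753541325 lever -55.22938497575008 yaw-180 -56.941304183688985 [-2.11139782 -9.02221629 -4.19945093]
t: 13.82
ee_pos: [0.4826, -0.1879, 0.2673]
eef_rot: [[-0.545, 0.838, 0.009], [0.838, 0.545, -0.004], [-0.008, 0.005, -1.0]]
contact_force: [0.5, 1.1, -0.0]
gripper_width: 0.0004
finger_force: 0.0
wrist b [378.  228.9] 351 [ 0.5166 -0.1585  0.084 ] -91.5 piv 0.0403 -66.4
top y [227.5 231.9] 277 [0.5231 0.201  0.09  ] 89.4 piv 0.3234 86.0
top y [294.2 269.4] 51 [0.4275 0.0264 0.09  ] 166.5 piv 0.165 116.3
top r [292.1 280.2] 13 [0.4015 0.034  0.041 ] 165.9 piv 0.1844 122.5
```

View pics/w6.png

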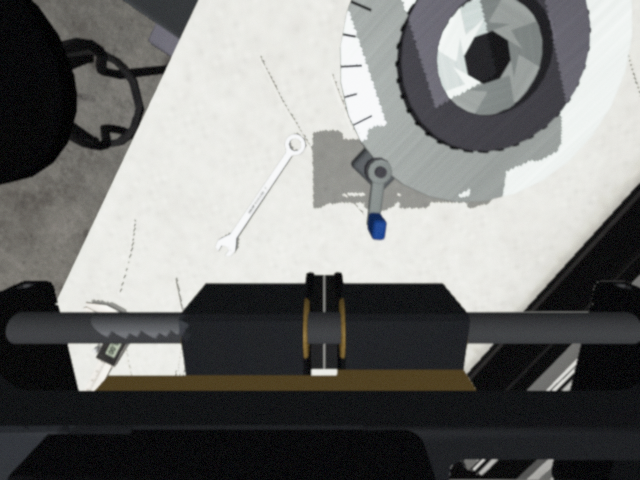

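The blue lever has swung about 67° and met its stop, with the push force climbing to 9 N. The yellow lever is unchanged at the tab, and the robot is clear of everything.

```bash
python3 -m inch '[[[0,0,0],[0,0,0],1],[[0,0,0],[0,0,0],1]]'; python3 -c "
from rig import manip
print(manip.job_done())"
```

```text
t: 14.22
ee_pos: [0.4801, -0.1864, 0.2608]
eef_rot: [[-0.545, 0.839, -0.002], [0.839, 0.545, 0.001], [0.002, -0.001, -1.0]]
contact_force: [0.3, 0.6, -0.2]
gripper_width: 0.0006
finger_force: 0.0
the job is handed in; nothing more can be done
None
```

I handed the job in at about 14 s, with no verdict returned: the yellow pointer measured within about 1° of the red tab's middle, the blue clamp lever was pushed to its stop, and the arm was clear of everything.

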